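# Shut off the water bath at the bench valve box

### The job

Push the white cover of the valve box on the lab bench along its guides, all the way aside until it stops, without lifting it; then push the red valve handle that it hid a quarter turn clockwise, until it is fully shut. Nothing needs to be gripped: leave the blue handle as it is and do not move or pick up the things standing around the box, and leave the cover open.

Things in the scene. Friction and masses are not known exactly. Their poses are not given: they have to be found in the camera images.
- box: Grey box fixed on the bench, 206 (x) x 580 (y) x 78 mm high; origin: centre of its underside, z up, yaw within 0.3 rad of the world's. Rails along y (tops 66 high, |x| 75 to 95) carry the cover; lips outside them (|x| 95 to 103, 78 high) guide it. At y 15 to 280 a closed deck, 64 high, over which the cover slides. The +y end wall (inner face y 280, 78 high) is the cover's stop.
- bay (a point): Centre of the floor (8 mm above the bench) of the box's open-topped bay, hidden by the cover at the start. Inside, the bay spans 150 mm in the box's x and 295 mm in its y (box y -280 to 15); it holds the red and the blue valve. Its -y end wall is 62 mm high.
- cover: Loose white plate, 186 (x) x 285 (y) x 8 mm, 0.3 to 0.6 kg, flat on the rails (underside 66 above the bench), 2 mm free to each lip. Origin: centre of its underside, axes as the box's. Starts at box y -135 to -115, hiding both valves; slides to the box's +y against friction (2 to 7 N) until its origin is at box y 137, where it meets the stop.
- ridge (a point): Middle of the top of the blue ridge that stands on the cover's centre, to push against: 80 (x) x 16 (y) mm, 23 mm high above the plate, top 31 above the cover's underside (97 above the bench).
- red_valve: Valve with the red handle, at box x 30, y -215 or -100 (the blue valve has the other place). Origin: on the handle's vertical turning axis, at bench height; axes as the box's. Handle: level bar 16 mm wide, 40 to 54 above the bench, 75 long from the axis, white band near its tip. Under it a pipe along x, up to 32 high, and a brass body within 22 of the axis, up to 40 high.
- red_handle (a joint): Angle of the red handle, rad: 0 = fully open, pointing along the box's -x (in line with the pipe); grows clockwise seen from above; 1.571 = fully shut against the stop, pointing along the box's +y (across the pipe). Starts at 0.05 to 0.3. Stays where it is left; turning takes about 0.12 N m.
- red_tip (a point): Middle of the end of the red handle, 75 mm from its turning axis, 47 mm above the bench.
- blue_handle (a joint): Angle of the blue handle, as for the red; starts at 0 to 0.15 and must be left there.
- blue_tip (a point): Middle of the end of the blue handle (the same shape as the red, without band), 75 mm from its turning axis, 47 mm above the bench.
- foam_rack: Loose aqua foam tube rack with coloured caps, 75 x 75 x 46 mm high, on the bench on the robot's side of the box; origin at the centre of its underside.
- wash_bottle: Loose white bottle with a red cap, 60 mm diameter, 150 mm high, standing beyond the box; origin at the centre of its underside.
- beaker: Loose empty glass, 70 mm diameter, 90 mm high, standing beyond the box's -y end; origin at the centre of its underside.

How it is judged:
By the outcome, as a careful person would: the job done as asked, in the order asked, and still so for the second after the job is handed in, with the robot touching nothing.
It also fails if it takes over 51 s, if anything falls off the work surface, if the arm or the gripper's body presses on something with over 40 N, if the wrist force passes 120 N, or if a joint passes its speed limit or range.

### The arm

A 7-joint arm with a two-finger parallel gripper is mounted at the origin on the work surface. World frame = base frame: x ahead of the robot, y to its left, z up, the work surface at z = 0. Lengths are in m, angles in rad, forces in N, time in s.
With the tool pointing down it reaches from about 0.425 to 0.875 m from the base axis. Payload 9.9 kg.
Tool frame: the origin (TCP) lies at the very end of the fingers, on their centre line; the grasp point (between the pads) lies 19 mm behind it; z points along the fingers, y is the direction in which the jaws open and shut (so a half turn about z gives the same grasp; the last joint's range is limited). The gripper opens to 85 mm and grips with 20 to 120 N. Pads are 22 mm wide; open, the fingers measure 114 mm over their backs; the gripper's body (76 mm by 85 mm) begins 54 mm behind the grasp point. The pads swing forward as they close: fully open they stand 13 mm farther back than shut.
Start: joints at [1.149, 0.576, 0.025, 1.437, -0.015, 1.129, -0.057], TCP at [0.224, -0.637, 0.192] pointing down, gripper open.
Joint ranges: [-2.76, 2.76], [-0.34, 2.15], [-1.52, 1.57], [0.19, 2.46], [-1.09, 4.23], [0.17, 1.99], [-2.82, 2.82]. Speed limits (rad/s): [2.22, 2.22, 3.01, 3.01, 3.14, 3.14, 3.14].

### API

Orientations are given as a 3x3 rotation matrix whose columns are the frame's x, y, z axes.
In Python, from rig import r, viewer, ticket, spot_in, silhouettes, tip_of gives the robot as it stands.
- The arm moves only by the tool carry_out, never from a script. Its argument "commands" is a list that holds one entry, the list of rows, each a list of 7 numbers: the finger opening in m, from 0 to 0.0854, then the shift along the tool's x, y, z in m, then the turn, a rotation vector about the tool's x, y, z in degrees. In form: [[[fingers, tx, ty, tz, rx, ry, rz], ...]]. A call has 1 to 10 rows; each row is the pose to reach, as a shift and turn from the pose commanded when the call began, along the tool's axes at that moment; what a row does not reach only later rows make up. A row lasts 1/8 s, in which the tool goes at most 62.5 mm and 10.7 degrees, less where a joint would pass 70% of its speed; a pose out of reach is approached as far as the arm can. A call with a gripper value outside its range is refused whole. The fingers move at their own pace and stop on an object; the grip force is fixed at half the most. Time passes only in rows, so rows that repeat a pose let the fingers close. It gives the time, the measured TCP pose, the force and the opening at its end, in the units of the state.
- r.read_state(): the state, without advancing time (a new reading comes with each control period).
- viewer.read_camera(name): name is "scene" or "top" or "wrist"; returns a dict with "image" (480x640x3 uint8, blue, green, red), "depth" (480x640 float32, m along the optical axis (not along the pixel's ray), 0 where there is no reading), "fovy" (degrees; the focal length in pixels is half the picture's height over the tangent of half this angle, whatever the lens; pixels are square), "cx", "cy" (the principal point, pixels), "world_to_cam" (4x4, takes a point from world to camera coordinates). Camera axes: x right, y down, z forward; pixel columns grow to the right and rows downward; lengths in m; the calibration is good to about 2 mm. A picture is of the moment at which its call begins.
- ticket.finish_job(): hands the job in, once; it reports no verdict.
Trained networks look in a picture, given as the dict that the camera call returned (one of the last four; its "shot" number tells which), for a name from the list of things; names that differ only in an ending like _2 or _b are one class to them, and where a whole thing is asked for, a point or a joint stands for the part that bears it (a point fixed in the world has none). Each returns a list of dicts, best first, with "p" (0 to 1); they miss things now and then, are a little off and sometimes report something else, mostly with a low value. They report only what shows in the picture. A call takes as long as a camera call.
- spot_in(thing, picture): "extent" ([left, top, width, height] in pixels, round what is visible of it).
- silhouettes(thing, picture): "region" (480x640 bool, what is visible of it) and "extent" ([left, top, width, height] in pixels, round what is visible of it).
- tip_of(thing, picture): "uv" ([column, row] in pixels: a listed point, or the origin of a listed thing).
The state is a dict: "clock": time; "joint_pos": joint angles; "qd": joint speeds; "tau": joint torques, N m; "tool_pos": TCP position; "eef_rot": TCP orientation; "contact_force": force on the tool from outside, world axes, zero at the start; "ft_torque": the same for the moment, N m; "finger_gap": finger opening in m.
Only numpy, scipy, OpenCV 4.12 (cv2) and the standard library are available. Lean on these libraries where they do the work, as an engineer would, in place of code of your own. Each camera call takes 0.05 s, during which the arm holds its last target.

## Working session

There is one attempt and no reset: what is moved stays moved. The work goes in short steps, Python scripts to look and compute and a tool call to move; the robot and the scene stay as the last step left them, time stands still between calls to the robot, and variables do not carry over. Pictures are saved under pics/ and viewed, and the job is handed in when it is done.

Besides the shell and the picture viewer there is one more tool, called in YAML: its name, and indented under it one key for each argument. carry_out: Moves the arm, as the interface text tells. Its arguments: {"type":"object","properties":{"commands":{"type":"array"}},"required":["commands"]}

```bash
ls; mkdir -p pics; cat > h.py <<'E'
import numpy as np, cv2
from rig import r, viewer, ticket, spot_in, silhouettes, tip_of
def px2w(P,u,v,z=None):
    f=240/np.tan(np.radians(P["fovy"])/2)
    T=np.linalg.inv(P["world_to_cam"])
    d=T[:3,:3]@np.array([(u-P["cx"])/f,(v-P["cy"])/f,1.]); o=T[:3,3]
    if z is None:
        return o+d*P["depth"][int(round(v)),int(round(u))]
    return o+d*(z-o[2])/d[2]
def w2px(P,p):
    f=240/np.tan(np.radians(P["fovy"])/2)
    c=P["world_to_cam"]@np.append(p,1.); return np.array([P["cx"]+f*c[0]/c[2],P["cy"]+f*c[1]/c[2]])
E
python3 - <<'E'
from h import *
np.set_printoptions(precision=4,suppress=True)
s=r.read_state(); print(s["clock"],s["tool_pos"],s["eef_rot"],s["contact_force"])
for n in ("scene","top"):
    P=viewer.read_camera(n); cv2.imwrite(f"pics/{n}1.png",P["image"])
    print(n,P["fovy"],np.linalg.inv(P["world_to_cam"]))
    for t,z in(("ridge",.097),("cover",.066),("box",0),("foam_rack",0),("wash_bottle",0),("beaker",0)):
        q=tip_of(t,P)
        for k in q[:2]: print(t,k["p"],k["uv"],px2w(P,*k["uv"],z))
E
```

```text
pics
0.0 [ 0.2235 -0.6363  0.1916] [[ 0.9435  0.3315 -0.0006]
 [ 0.3315 -0.9435  0.0015]
 [-0.0001 -0.0017 -1.    ]] [0.3126 0.639  0.5452]
scene 49.094776259008434 [[ 0.7824  0.4965 -0.3759  1.0213]
 [ 0.6227 -0.63    0.4641 -0.6031]
 [-0.0064 -0.5972 -0.8021  1.0614]
 [ 0.      0.      0.      1.    ]]
ridge 0.79 [263.8, 267.0] [ 0.5358 -0.1616  0.097 ]
cover 0.68 [263.8, 277.5] [ 0.539  -0.1688  0.066 ]
foam_rack 0.64 [253.5, 202.3] [0.3278 0.0217 0.    ]
wash_bottle 0.59 [376.2, 245.4] [0.6648 0.1058 0.    ]
wash_bottle 0.19 [256.3, 205.8] [0.3418 0.0172 0.    ]
beaker 0.72 [198.8, 380.0] [ 0.5692 -0.4173  0.    ]
top 47.385776477589204 [[ 0.0047 -0.9996  0.0284  0.506 ]
 [-1.     -0.0047  0.0017 -0.018 ]
 [-0.0015 -0.0284 -0.9996  1.1198]
 [ 0.      0.      0.      1.    ]]
ridge 0.63 [394.4, 232.8] [ 0.541  -0.1598  0.097 ]
cover 0.86 [395.0, 238.7] [ 0.5307 -0.1653  0.066 ]
box 0.74 [330.0, 245.0] [ 0.5187 -0.0415  0.    ]
foam_rack 0.67 [300.6, 334.6] [0.3358 0.0177 0.    ]
wash_bottle 0.86 [256.8, 175.3] [0.6612 0.1096 0.    ]
wash_bottle 0.19 [328.8, 245.2] [ 0.5182 -0.039   0.    ]
beaker 0.56 [514.7, 217.7] [ 0.5764 -0.4197  0.    ]
```

View pics/top1.png

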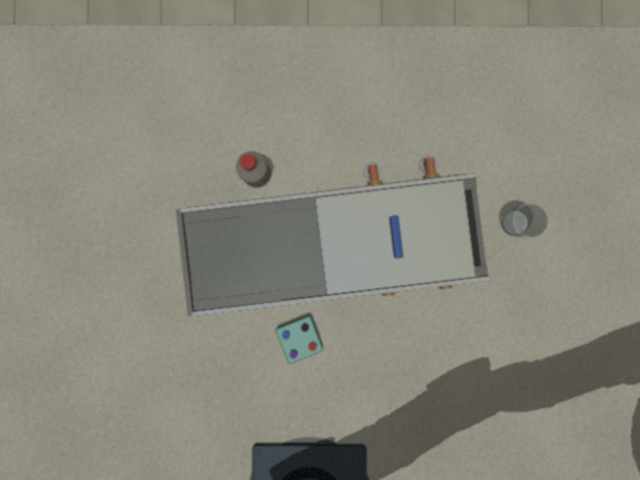

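View pics/scene1.png

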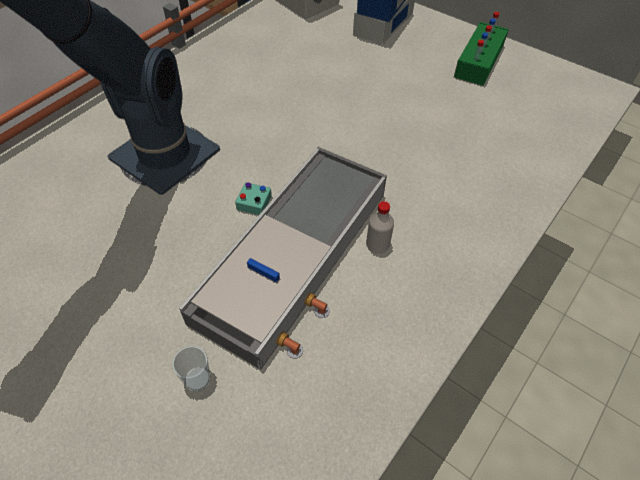

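```bash
python3 - <<'E'
from h import *
np.set_printoptions(precision=4,suppress=True)
P=viewer.read_camera("top")
for t,z in(("cover",.074),("box",.07),("ridge",.097)):
    q=silhouettes(t,P)
    m=q[0]["region"].astype(np.uint8); c=max(cv2.findContours(m,0,2)[0],key=cv2.contourArea)
    b=cv2.boxPoints(cv2.minAreaRect(c)); w=np.array([px2w(P,*p,z) for p in b]); print(t,q[0]["p"],m.sum(),b.round(1).tolist());print(w, w.mean(0))
    e=[np.linalg.norm(w[i]-w[(i+1)%4]) for i in range(4)];print(e,[np.arctan2(*(w[(i+1)%4]-w[i])[[1,0]]) for i in range(4)])
E
```

```text
cover 0.95 14436 [[314.8999938964844, 197.39999389648438], [463.0, 179.60000610351562], [474.6000061035156, 276.1000061035156], [326.5, 293.8999938964844]]
[[ 0.6089 -0.0106  0.074 ]
 [ 0.6444 -0.2945  0.074 ]
 [ 0.4598 -0.3161  0.074 ]
 [ 0.4246 -0.0336  0.074 ]] [ 0.5344 -0.1637  0.074 ]
[np.float64(0.28607302547374647), np.float64(0.18580911380751372), np.float64(0.2846346291432329), np.float64(0.1857097096817898)] [np.float64(-1.446494802720463), np.float64(-3.0253098356556434), np.float64(1.6947695788805783), np.float64(0.12402409620902677)]
box 0.94 18985 [[170.6999969482422, 185.8000030517578], [474.0, 149.1999969482422], [490.20001220703125, 283.0], [186.89999389648438, 319.6000061035156]]
[[ 0.6304  0.2673  0.07  ]
 [ 0.7039 -0.3169  0.07  ]
 [ 0.4465 -0.3469  0.07  ]
 [ 0.3738  0.2332  0.07  ]] [ 0.5387 -0.0408  0.07  ]
[np.float64(0.58876130026884), np.float64(0.25910383176982416), np.float64(0.5846572619034345), np.float64(0.2588305386382058)] [np.float64(-1.445714203899779), np.float64(-3.0253863261227134), np.float64(1.6954177068925038), np.float64(0.13205345107401692)]
ridge 0.84 14289 [[315.0, 197.5], [463.1000061035156, 179.39999389648438], [474.8999938964844, 275.8999938964844], [326.70001220703125, 294.0]]
[[ 0.6065 -0.0109  0.097 ]
 [ 0.6417 -0.2885  0.097 ]
 [ 0.4612 -0.31    0.097 ]
 [ 0.4262 -0.0337  0.097 ]] [ 0.5339 -0.1608  0.097 ]
[np.float64(0.27990868228123406), np.float64(0.1818422497804788), np.float64(0.27850052634706207), np.float64(0.18174221024549542)] [np.float64(-1.4445672466128516), np.float64(-3.0233949327269483), np.float64(1.6966872301692364), np.float64(0.12594156916095617)]
```

The top view shows the cover's ridge at about (396,237), the box from (180,210) to (487,277), the beaker at (515,220) and the rack at (300,338). The box yaw is about 0.122 rad. I'll shut the fingers, align the tool with the box and go above the point behind the ridge.

carry_out:
  commands:
    - [[0, 0.05, -0.033, 0, 0, 0, 6], [0, 0.1, -0.066, 0, 0, 0, 12.4], [0, 0.15, -0.1, 0, 0, 0, 12.4], [0, 0.2, -0.133, 0, 0, 0, 12.4], [0, 0.25, -0.167, 0, 0, 0, 12.4], [0, 0.3, -0.2, 0, 0, 0, 12.4], [0, 0.35, -0.233, 0, 0, 0, 12.4], [0, 0.4, -0.267, 0, 0, 0, 12.4], [0, 0.443, -0.296, 0, 0, 0, 12.4], [0, 0.443, -0.296, 0, 0, 0, 12.4]]

```text
clock: 2.15
tool_pos: [0.5464, -0.2056, 0.1923]
eef_rot: [[0.992, 0.129, 0.001], [0.129, -0.992, 0.002], [0.002, -0.002, -1.0]]
contact_force: [-0.6, 0.4, -0.4]
finger_gap: 0.0003
```

```bash
cat > loc.py <<'E'
from h import *
np.set_printoptions(precision=4,suppress=True)
s=r.read_state(); print(s["clock"],s["tool_pos"],"x",s["eef_rot"][:,0],"z",s["eef_rot"][:,2],s["contact_force"],s["finger_gap"])
E
python3 - <<'E'
from loc import *
P=viewer.read_camera("scene"); cv2.imwrite("pics/s2.png",P["image"])
W=viewer.read_camera("wrist"); cv2.imwrite("pics/w2.png",W["image"])
for C in(P,W):
    for k in tip_of("ridge",C)[:1]: print(k["p"],k["uv"],px2w(C,*k["uv"],.097))
E
```

```text
2.15 [ 0.5464 -0.2056  0.1923] x [0.9917 0.1287 0.0016] z [ 0.0013  0.0022 -1.    ] [-0.59    0.4027 -0.373 ] 0.0002794054845844915
0.55 [264.1, 267.1] [ 0.5365 -0.1614  0.097 ]
0.57 [257.5, 227.2] [ 0.5362 -0.1666  0.097 ]
```

View pics/w2.png

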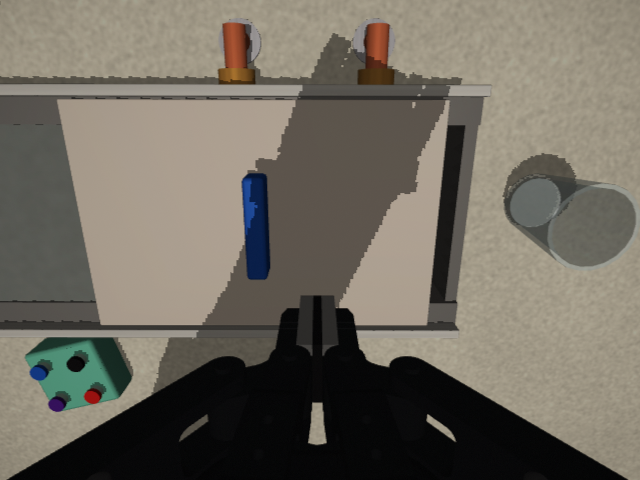

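View pics/s2.png

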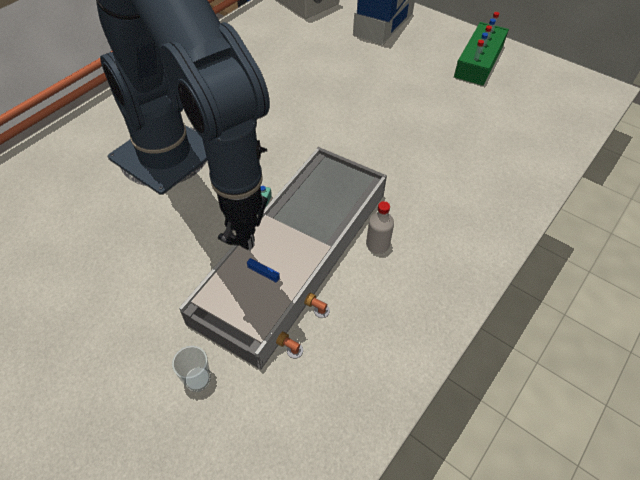

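The wrist view shows the ridge at (257,227) and the fingers, aligned with the box, behind it on the bay-end side. Next I'll descend behind the ridge, to TCP z of about 0.083.

carry_out:
  commands:
    - [[0, -0.004, 0, 0.04, 0, 0, -0.3], [0, -0.004, 0, 0.08, 0, 0, -0.3], [0, -0.004, 0, 0.1, 0, 0, -0.3], [0, -0.004, 0, 0.109, 0, 0, -0.3], [0, -0.004, 0, 0.109, 0, 0, -0.3]]

```text
clock: 2.98
tool_pos: [0.5392, -0.2121, 0.0834]
eef_rot: [[0.992, 0.125, -0.0], [0.125, -0.992, -0.0], [-0.0, 0.0, -1.0]]
contact_force: [0.5, 0.2, 1.1]
finger_gap: -0.0001
```

carry_out:
  commands:
    - [[0, 0, -0.01, 0, 0, 0, 0], [0, 0, -0.02, 0, 0, 0, 0], [0, 0, -0.03, 0, 0, 0, 0], [0, 0, -0.04, 0, 0, 0, 0], [0, 0, -0.05, 0, 0, 0, 0], [0, 0, -0.06, 0, 0, 0, 0], [0, 0, -0.07, 0, 0, 0, 0], [0, 0, -0.08, 0, 0, 0, 0]]

```text
clock: 3.98
tool_pos: [0.5294, -0.1312, 0.0834]
eef_rot: [[0.992, 0.126, -0.0], [0.126, -0.992, 0.0], [-0.0, -0.0, -1.0]]
contact_force: [0.5, 0.2, -0.5]
finger_gap: -0.0001
```

```bash
python3 - <<'E'
from loc import *
P=viewer.read_camera("scene"); cv2.imwrite("pics/s3.png",P["image"])
W=viewer.read_camera("top"); cv2.imwrite("pics/t3.png",W["image"])
for C in(P,W):
    for k in tip_of("ridge",C)[:1]: print(k["p"],k["uv"],px2w(C,*k["uv"],.097))
E
```

```text
3.975 [ 0.5294 -0.1312  0.0834] x [ 0.992   0.1263 -0.0001] z [-0.0001  0.     -1.    ] [ 0.5183  0.1628 -0.5307] -0.00014954960397838926
0.76 [260.6, 267.2] [ 0.5306 -0.1664  0.097 ]
```

View pics/s3.png

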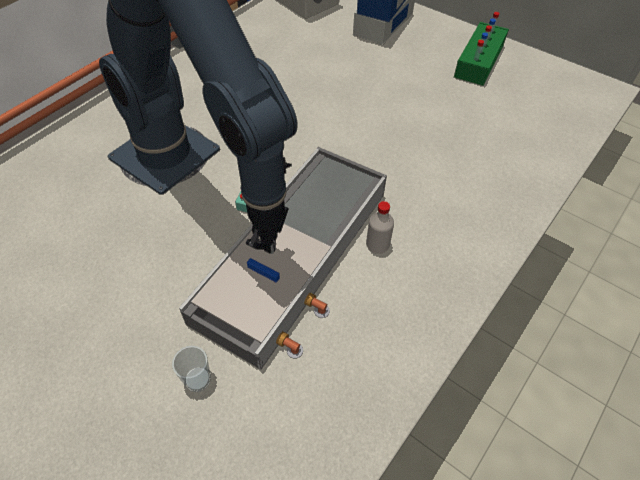

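View pics/t3.png

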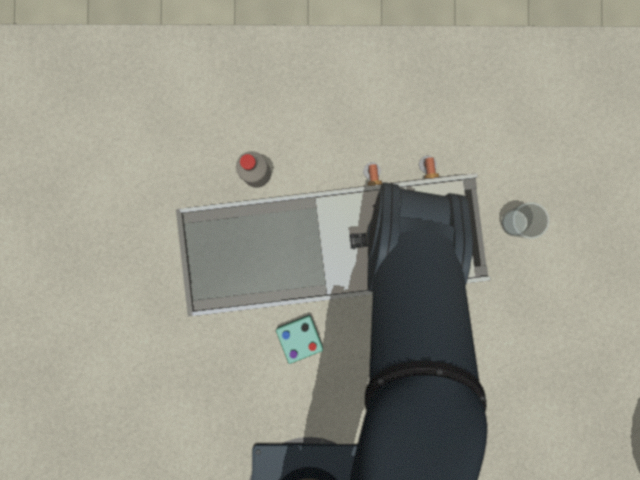

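```bash
python3 - <<'E'
from loc import *
P=viewer.read_camera("scene"); 
I=P["image"].copy(); u=w2px(P,s["tool_pos"]); print(u)
print("depth ridge",px2w(P,263,270),"plate",px2w(P,230,300),"bench",px2w(P,400,400),px2w(P,100,400),"deck",px2w(P,330,200))
W=viewer.read_camera("top"); print(w2px(W,s["tool_pos"]),"bench",px2w(W,100,100),"deck",px2w(W,250,260),"plate",px2w(W,340,210))
W=viewer.read_camera("wrist"); print(w2px(W,s["tool_pos"])); cv2.imwrite("pics/w3.png",W["image"])
c=I[190:310,190:350]; cv2.imwrite("pics/c3.png",cv2.resize(c,None,fx=5,fy=5,interpolation=2))
E
```

```text
4.175 [ 0.5296 -0.1319  0.0834] x [0.992  0.1266 0.0001] z [ 0.0001 -0.0002 -1.    ] [ 0.016  -0.3923  0.2371] 0.0002988241701367528
[270.8965 260.3431]
depth ridge [ 0.5401 -0.1691  0.0979] plate [ 0.5243 -0.2615  0.0753] bench [ 0.9243 -0.19   -0.0017] [ 0.4408 -0.5742  0.001 ] deck [0.5163 0.1077 0.0653]
[378.6701 238.983 ] bench [0.8152 0.4337 0.0019] deck [0.4883 0.1139 0.0655] plate [ 0.585  -0.0588  0.0738]
[313.9362 275.6945]
```

View pics/w3.png

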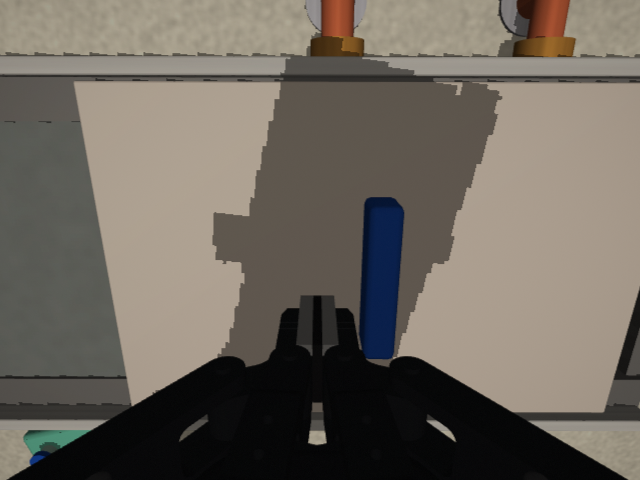

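View pics/c3.png

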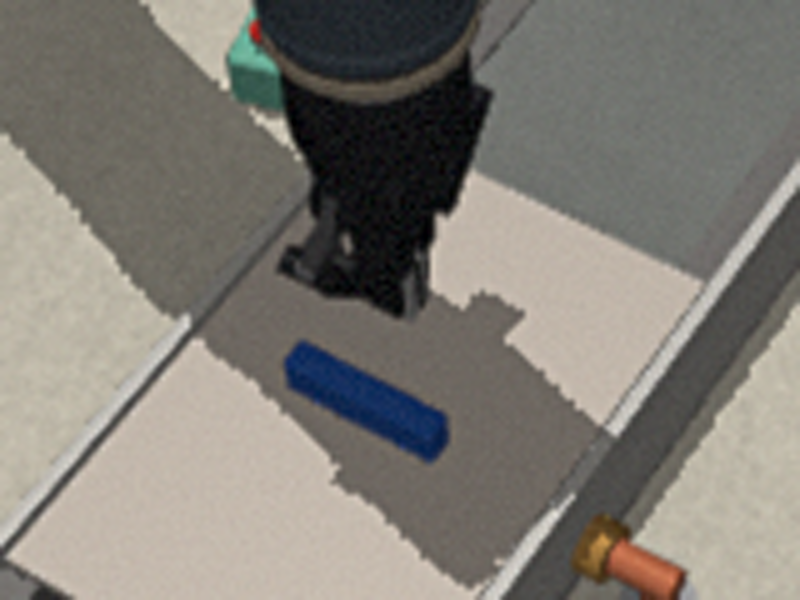

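```bash
python3 - <<'E'
from loc import *
W=viewer.read_camera("wrist"); R=s["eef_rot"]; t=s["tool_pos"]
for v in (285,292,296,298,300,305,315,330,345):
    print(v,[ (R.T@(px2w(W,u,v)-t)).round(4).tolist() for u in(306,318,328)])
P=viewer.read_camera("scene")
for u,v in((271,252),(271,250),(272,247),(273,242),(269,249)): print(u,v,R.T@(px2w(P,u,v)-t))
E
```

```text
4.325 [ 0.5295 -0.1324  0.0834] x [0.9921 0.1256 0.    ] z [ 0.0001 -0.0002 -1.    ] [-0.527   1.2586  0.597 ] -3.197757579656844e-05
285 [[-0.0096, -0.0048, 0.0097], [-0.0094, 0.0016, 0.0092], [-0.0093, 0.007, 0.009]]
292 [[-0.0136, -0.0048, 0.0093], [-0.0134, 0.0016, 0.0089], [-0.0134, 0.007, 0.0089]]
296 [[0.0107, -0.0033, -0.0435], [0.011, 0.0014, -0.0441], [0.0111, 0.0053, -0.0442]]
298 [[0.0108, -0.0033, -0.0453], [0.011, 0.0014, -0.0459], [0.0111, 0.0052, -0.0459]]
300 [[0.011, -0.0032, -0.0474], [0.0107, 0.0014, -0.047], [0.011, 0.0052, -0.0475]]
305 [[0.0107, -0.0031, -0.051], [0.0108, 0.0014, -0.0512], [0.0105, 0.0051, -0.0505]]
315 [[0.0113, -0.0029, -0.0594], [0.0103, 0.0013, -0.0577], [0.0115, 0.0048, -0.0597]]
330 [[0.0107, -0.0027, -0.0683], [0.0107, 0.0013, -0.0682], [0.0106, 0.0046, -0.068]]
345 [[0.011, -0.0024, -0.0773], [0.0101, 0.0013, -0.076], [0.0107, 0.0044, -0.0768]]
271 252 [ 0.0082  0.0059 -0.0461]
271 250 [ 0.0104  0.0079 -0.0574]
272 247 [ 0.011   0.0041 -0.0644]
273 242 [ 0.0105 -0.0016 -0.0755]
269 249 [ 0.0083  0.0117 -0.0642]
```

```bash
python3 - <<'E'
from loc import *
R=s["eef_rot"]; t=s["tool_pos"]
P=viewer.read_camera("scene")
for v in range(236,264,2): print(v,[(R.T@(px2w(P,u,v)-t)).round(3).tolist() for u in(264,268,271,274)])
d=P["depth"]
H,Wd=d.shape; pts=[]
for v in range(170,265):
  for u in range(225,310):
    q=R.T@(px2w(P,u,v)-t)
    if abs(q[0])<.1 and abs(q[1])<.1 and q[2]<-0.01: pts.append(q)
pts=np.array(pts)
for a in np.arange(-.26,-.0,.02):
    m=pts[(pts[:,2]>=a)&(pts[:,2]<a+.02)]
    if len(m): print(round(a,3),len(m),m.min(0),m.max(0))
E
```

```text
4.425 [ 0.5295 -0.1324  0.0834] x [ 0.9921  0.1256 -0.    ] z [-0.     -0.0002 -1.    ] [-0.0226  0.3067  0.6661] -2.4186508689800747e-05
236 [[0.012, 0.027, -0.13], [0.016, 0.02, -0.124], [0.018, 0.012, -0.117], [0.013, -0.003, -0.097]]
238 [[0.001, 0.015, -0.102], [0.014, 0.018, -0.114], [0.017, 0.011, -0.109], [0.012, -0.004, -0.088]]
240 [[-0.001, 0.014, -0.093], [0.013, 0.017, -0.106], [0.012, 0.006, -0.092], [0.013, -0.002, -0.084]]
242 [[0.003, 0.018, -0.093], [0.011, 0.016, -0.096], [0.013, 0.008, -0.088], [0.011, -0.005, -0.072]]
244 [[0.009, 0.027, -0.1], [0.01, 0.015, -0.088], [0.015, 0.011, -0.086], [0.012, -0.002, -0.069]]
246 [[0.013, 0.033, -0.103], [0.007, 0.013, -0.076], [0.011, 0.007, -0.071], [0.011, -0.003, -0.06]]
248 [[0.011, 0.031, -0.093], [0.007, 0.013, -0.069], [0.011, 0.007, -0.064], [0.013, -0.0, -0.057]]
250 [[-0.005, 0.013, -0.052], [0.007, 0.014, -0.063], [0.009, 0.006, -0.053], [0.012, -0.0, -0.049]]
252 [[-0.031, -0.018, 0.011], [0.006, 0.014, -0.054], [0.009, 0.007, -0.048], [-0.011, -0.028, 0.009]]
254 [[-0.028, -0.013, 0.011], [-0.019, -0.017, 0.00
[... 564 characters left out ...]
[ 0.0442  0.0448 -0.2266]
-0.22 260 [-0.0213 -0.0163 -0.2176] [ 0.039   0.0388 -0.2003]
-0.2 245 [-0.0265 -0.0133 -0.2   ] [ 0.0399  0.0388 -0.18  ]
-0.18 146 [-0.0225 -0.0208 -0.1799] [ 0.0385  0.0401 -0.1605]
-0.16 127 [-0.0079  0.0101 -0.16  ] [ 0.0216  0.0491 -0.14  ]
-0.14 230 [-0.0121 -0.0591 -0.1399] [ 0.0213  0.0628 -0.1201]
-0.12 145 [-0.0086 -0.0542 -0.1199] [ 0.0186  0.055  -0.1001]
-0.1 115 [-0.0105 -0.0378 -0.0999] [ 0.0151  0.0392 -0.0825]
-0.08 42 [ 0.0038 -0.0134 -0.0798] [ 0.0135  0.0147 -0.0602]
-0.06 49 [-0.005  -0.0135 -0.06  ] [ 0.0129  0.0151 -0.0411]
-0.04 1 [ 0.0075  0.0058 -0.0378] [ 0.0075  0.0058 -0.0378]
-0.02 64 [-0.0383  0.0234 -0.019 ] [-0.0065  0.0402 -0.0107]
```

The fingers passed above the ridge without touching it. Depth from both cameras puts the real fingertips about 42 mm short of the reported TCP, so the reported z is about 42 mm too low. I'll go back behind the ridge and descend partway, then check again.

carry_out:
  commands:
    - [[0, 0, 0.04, 0, 0, 0, 0], [0, 0, 0.08, 0, 0, 0, 0], [0, 0, 0.08, 0.01, 0, 0, 0], [0, 0, 0.08, 0.02, 0, 0, 0], [0, 0, 0.08, 0.028, 0, 0, 0], [0, 0, 0.08, 0.028, 0, 0, 0]]

```text
clock: 5.22
tool_pos: [0.5392, -0.2101, 0.0546]
eef_rot: [[0.992, 0.128, -0.002], [0.128, -0.992, 0.001], [-0.001, -0.001, -1.0]]
contact_force: [0.3, 0.7, 0.2]
finger_gap: -0.0001
```

```bash
cat > tip.py <<'E'
from loc import *
R=s["eef_rot"]; t=s["tool_pos"]
W=viewer.read_camera("wrist")
print("wrist tip z", [ (R.T@(px2w(W,u,v)-t)).round(4).tolist() for u in(308,326) for v in (294,297,300)])
P=viewer.read_camera("scene")
u0,v0=w2px(P,t-np.array([0,0,-.042])).astype(int)
pts=np.array([np.append(R.T@(px2w(P,u,v)-t),[u,v]) for v in range(v0-25,v0+25) for u in range(u0-12,u0+12)])
m=pts[(abs(pts[:,0])<.02)&(abs(pts[:,1])<.02)&(t[2]-pts[:,2]>.1)]; 
if len(m):
  i=m[:,2].argmax();print("scene tip",m[i],np.sort(m[:,2])[-5:])
E
python3 - <<'E'
from tip import *
cv2.imwrite("pics/w4.png",W["image"]);cv2.imwrite("pics/c4.png",cv2.resize(P["image"][190:310,190:350],None,fx=5,fy=5,interpolation=2))
E
```

```text
5.225 [ 0.5392 -0.2101  0.0546] x [ 0.9918  0.1277 -0.0014] z [-0.0015  0.0008 -1.    ] [0.3433 0.6672 0.1577] -6.440372052697615e-05
wrist tip z [[0.0001, -0.0031, -0.0206], [0.0112, -0.0025, -0.0454], [0.0106, -0.0025, -0.0466], [-0.0004, 0.0052, -0.0195], [0.0108, 0.0045, -0.0445], [0.0107, 0.0044, -0.0469]]
scene tip [  0.0099   0.0068  -0.0455 252.     286.    ] [-0.0472 -0.0469 -0.0466 -0.046  -0.0455]
```

View pics/c4.png

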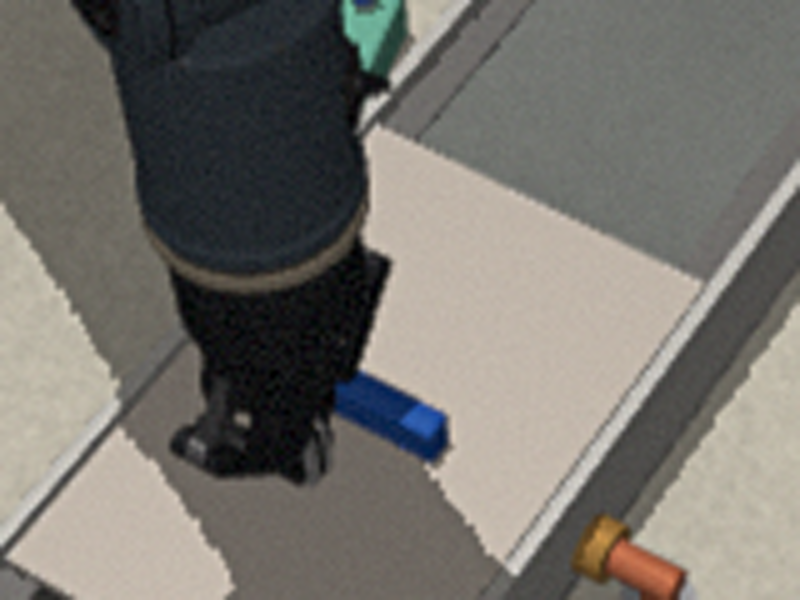

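View pics/w4.png

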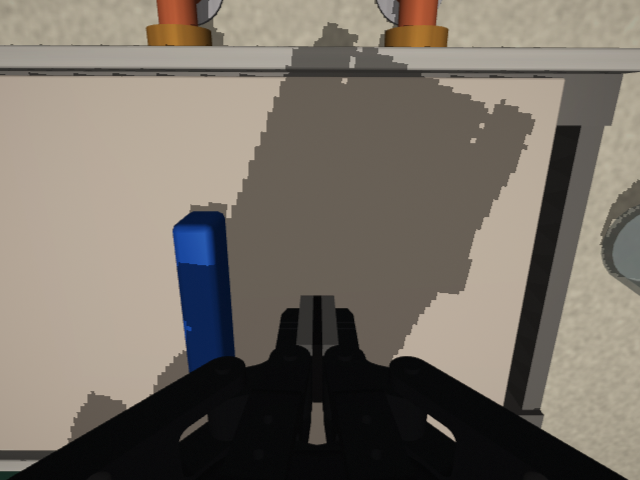

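carry_out:
  commands:
    - [[0, 0.002, 0, 0.007, 0, 0, -0.3], [0, 0.002, 0, 0.014, 0, 0, -0.3], [0, 0.002, 0, 0.014, 0, 0, -0.3], [0, 0.002, -0.01, 0.014, 0, 0, -0.3], [0, 0.002, -0.02, 0.014, 0, 0, -0.3], [0, 0.002, -0.03, 0.014, 0, 0, -0.3], [0, 0.002, -0.04, 0.014, 0, 0, -0.3], [0, 0.002, -0.05, 0.014, 0, 0, -0.3], [0, 0.002, -0.06, 0.014, 0, 0, -0.3]]

```text
clock: 6.45
tool_pos: [0.5341, -0.1511, 0.0415]
eef_rot: [[0.991, 0.131, 0.0], [0.131, -0.991, -0.0], [0.0, 0.0, -1.0]]
contact_force: [0.1, -3.4, -0.5]
finger_gap: 0.0001
```

```bash
python3 - <<'E'
from tip import *
for k in tip_of("ridge",W)[:1]+tip_of("ridge",P)[:1]: print(k)
cv2.imwrite("pics/w5.png",W["image"]);cv2.imwrite("pics/c5.png",cv2.resize(P["image"][170:320,170:370],None,fx=4,fy=4,interpolation=2))
E
```

```text
6.45 [ 0.5341 -0.1511  0.0415] x [0.9913 0.1313 0.0003] z [ 0.0004 -0.0004 -1.    ] [ 0.1496 -3.3694 -0.4663] 6.0447977362936174e-05
wrist tip z [[0.0056, -0.0028, -0.0316], [0.011, -0.0025, -0.0449], [0.0106, -0.0025, -0.0467], [0.0064, 0.0048, -0.0332], [0.0111, 0.0045, -0.0451], [0.0104, 0.0045, -0.0464]]
scene tip [  0.0128  -0.0158  -0.0589 275.     260.    ] [-0.0598 -0.0592 -0.059  -0.059  -0.0589]
{'uv': [260.2, 343.5], 'p': 0.67}
{'uv': [271.1, 254.3], 'p': 0.63}
```

View pics/w5.png

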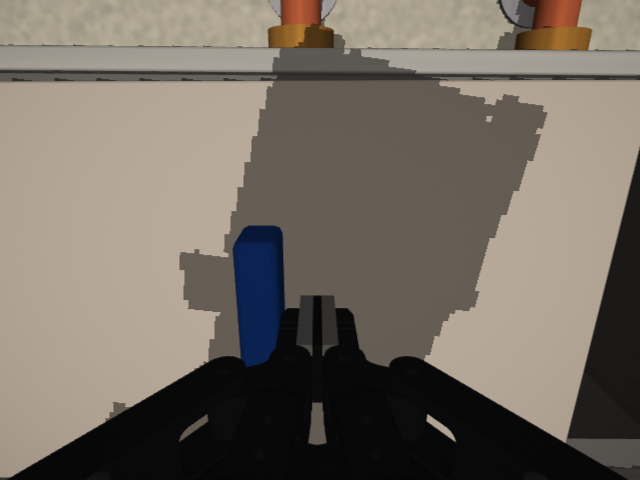

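Now it is pushing: 3.4 N, cover moving. I'll continue.

carry_out:
  commands:
    - [[0, 0, -0.01, 0, 0, 0, 0.4], [0, 0, -0.02, 0, 0, 0, 0.4], [0, 0, -0.03, 0, 0, 0, 0.4], [0, 0, -0.04, 0, 0, 0, 0.4], [0, 0, -0.05, 0, 0, 0, 0.4], [0, 0, -0.06, 0, 0, 0, 0.4], [0, 0, -0.07, 0, 0, 0, 0.4], [0, 0, -0.08, 0, 0, 0, 0.4], [0, 0, -0.09, 0, 0, 0, 0.4], [0, 0, -0.1, 0, 0, 0, 0.4]]

```text
clock: 7.9
tool_pos: [0.5208, -0.0517, 0.0414]
eef_rot: [[0.992, 0.125, -0.0], [0.125, -0.992, 0.0], [-0.0, -0.0, -1.0]]
contact_force: [0.7, -2.1, -1.4]
finger_gap: 0.0001
```

carry_out:
  commands:
    - [[0, 0, -0.01, 0, 0, 0, 0], [0, 0, -0.02, 0, 0, 0, 0], [0, 0, -0.03, 0, 0, 0, 0], [0, 0, -0.04, 0, 0, 0, 0], [0, 0, -0.05, 0, 0, 0, 0], [0, 0, -0.06, 0, 0, 0, 0], [0, 0, -0.07, 0, 0, 0, 0], [0, 0, -0.08, 0, 0, 0, 0], [0, 0, -0.09, 0, 0, 0, 0], [0, 0, -0.1, 0, 0, 0, 0]]

```text
clock: 9.15
tool_pos: [0.5083, 0.0476, 0.0414]
eef_rot: [[0.992, 0.125, -0.0], [0.125, -0.992, 0.0], [-0.0, -0.0, -1.0]]
contact_force: [0.2, -1.4, -1.3]
finger_gap: 0.0003
```

carry_out:
  commands:
    - [[0, 0, -0.005, 0, 0, 0, 0], [0, 0, -0.01, 0, 0, 0, 0], [0, 0, -0.014, 0, 0, 0, 0]]

```text
clock: 9.52
tool_pos: [0.5067, 0.0609, 0.0414]
eef_rot: [[0.992, 0.124, -0.0], [0.124, -0.992, -0.0], [-0.0, 0.0, -1.0]]
contact_force: [0.4, -1.9, -1.8]
finger_gap: -0.0001
```

```bash
python3 - <<'E'
from tip import *
for k in tip_of("ridge",W)[:1]+tip_of("ridge",P)[:1]: print(k)
T=viewer.read_camera("top")
cv2.imwrite("pics/t6.png",T["image"]);cv2.imwrite("pics/c6.png",cv2.resize(P["image"][130:370,160:420],None,fx=2.5,fy=2.5,interpolation=2))
E
```

```text
9.525 [0.5067 0.0609 0.0414] x [ 0.9922  0.1244 -0.    ] z [-0.     -0.0001 -1.    ] [ 0.3873 -1.9308 -1.7657] -9.883421972903782e-05
wrist tip z [[0.0058, -0.0028, -0.0321], [0.0109, -0.0025, -0.0449], [0.0805, 0.0007, -0.1818], [0.006, 0.0048, -0.0324], [0.0107, 0.0045, -0.0445], [0.0108, 0.0044, -0.0472]]
scene tip [  0.012    0.0037  -0.0589 319.     203.    ] [-0.0595 -0.0591 -0.0591 -0.059  -0.0589]
{'uv': [261.5, 341.7], 'p': 0.61}
{'uv': [321.0, 196.6], 'p': 0.69}
```

View pics/t6.png

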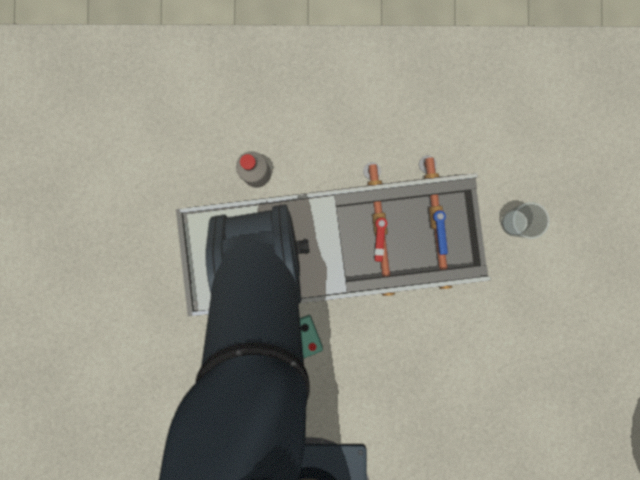

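View pics/c6.png

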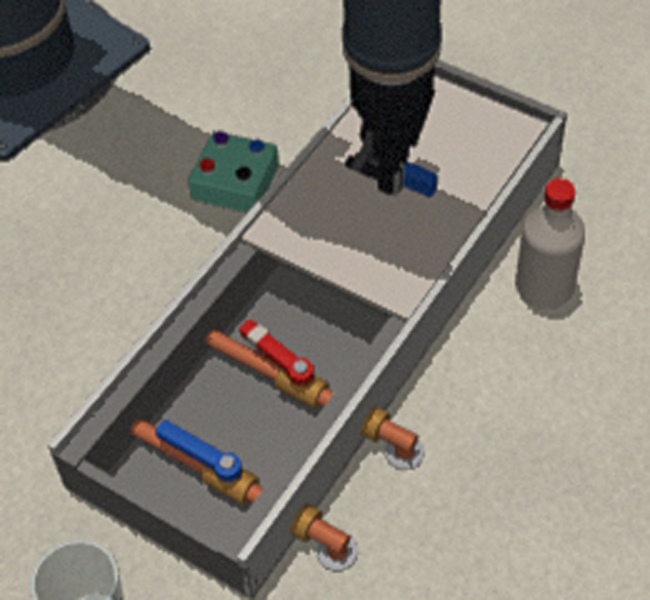

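carry_out:
  commands:
    - [[0, 0, -0.003, 0, 0, 0, 0], [0, 0, -0.006, 0, 0, 0, 0], [0, 0, -0.008, 0, 0, 0, 0], [0, 0, -0.01, 0, 0, 0, 0]]

```text
clock: 10.28
tool_pos: [0.5055, 0.0706, 0.0414]
eef_rot: [[0.992, 0.124, 0.0], [0.124, -0.992, -0.0], [0.0, 0.0, -1.0]]
contact_force: [1.3, -3.9, 1.5]
finger_gap: 0.0
```

carry_out:
  commands:
    - [[0, 0, -0.002, 0, 0, 0, 0], [0, 0, -0.004, 0, 0, 0, 0]]

```text
clock: 10.52
tool_pos: [0.5045, 0.0714, 0.0414]
eef_rot: [[0.993, 0.122, -0.001], [0.122, -0.993, -0.003], [-0.001, 0.003, -1.0]]
contact_force: [-0.8, -18.8, 6.1]
finger_gap: -0.0005
```

Force rose to 18.8 N with no further motion, so the cover is at its stop. I'll back off, lift and look at the bay.

carry_out:
  commands:
    - [[0, 0, 0.01, 0, 0, 0, 0], [0, 0, 0.03, 0, 0, 0, 0], [0, 0, 0.03, -0.04, 0, 0, 0], [0, 0, 0.06, -0.07, 0, 0, 0], [0, 0, 0.1, -0.07, 0, 0, 0], [0, 0, 0.1, -0.07, 0, 0, 0]]

```text
clock: 11.28
tool_pos: [0.5177, -0.0273, 0.1118]
eef_rot: [[0.993, 0.12, 0.001], [0.12, -0.993, -0.001], [0.001, 0.001, -1.0]]
contact_force: [0.2, -0.1, 0.4]
finger_gap: -0.0002
```

```bash
cat > val.py <<'E'
from loc import *
def go(tag):
    for n in("scene","top","wrist"):
        C=viewer.read_camera(n); cv2.imwrite(f"pics/{n}{tag}.png",C["image"])
        for t,z in(("red_tip",.047),("red_valve",0),("blue_tip",.047),("blue_valve",0),("ridge",.097),("cover",.066),("box",0),("bay",.008)):
            try: q=tip_of(t,C)
            except Exception as e: continue
            for k in q[:1]: print(n,t,k["p"],k["uv"],px2w(C,*k["uv"],z)[:2])
E
python3 - <<'E'
from val import *
go(7)
E
```

```text
11.275 [ 0.5177 -0.0273  0.1118] x [0.9927 0.1205 0.001 ] z [ 0.0011 -0.0006 -1.    ] [ 0.1519 -0.1314  0.3624] -0.0001749024361378844
scene red_tip 0.73 [255.0, 260.4] [ 0.4821 -0.1376]
scene red_valve 0.67 [282.2, 289.5] [ 0.5633 -0.1383]
scene blue_tip 0.81 [223.4, 301.0] [ 0.5003 -0.2626]
scene ridge 0.65 [321.1, 190.6] [0.4966 0.096 ]
scene cover 0.81 [321.4, 200.7] [0.5011 0.0921]
scene box 0.61 [292.5, 253.5] [ 0.5161 -0.043 ]
scene bay 0.91 [259.4, 291.1] [ 0.5278 -0.1781]
top red_tip 0.88 [380.9, 258.3] [ 0.4925 -0.1403]
top red_valve 0.94 [378.7, 223.7] [ 0.5628 -0.1411]
top blue_tip 0.76 [444.4, 250.7] [ 0.508  -0.2647]
top ridge 0.97 [261.1, 252.7] [0.5026 0.0893]
top cover 0.64 [260.3, 254.0] [0.5    0.0941]
top box 0.4 [263.2, 256.2] [0.4951 0.0951]
top bay 0.89 [398.4, 238.4] [ 0.5327 -0.1803]
wrist red_tip 0.91 [468.7, 297.1] [ 0.4864 -0.1363]
wrist red_valve 0.63 [476.3, 182.5] [ 0.5596 -0.1415]
wrist ridge 0.95 [101.6, 270.8] [0.4995 0.09  ]
wrist cover 0.55 [123.0, 251.4] [0.4989 0.0929]
wrist bay 0.76 [517.1, 221.1] [ 0.5358 -0.1762]
```

Images agree: red axis ≈ (0.561,-0.140), handle at about 0.15 rad, cover ≈ (0.500,0.093), which is box y ≈ 137. I'll move to the blue side of the red handle near its tip and come down part way.

carry_out:
  commands:
    - [[0, -0.01, 0.05, 0, 0, 0, 0], [0, -0.02, 0.1, 0, 0, 0, 0], [0, -0.029, 0.15, 0, 0, 0, 0], [0, -0.029, 0.15, 0.03, 0, 0, 0], [0, -0.029, 0.15, 0.06, 0, 0, 0], [0, -0.029, 0.15, 0.08, 0, 0, 0], [0, -0.029, 0.15, 0.08, 0, 0, 0]]

```text
clock: 13.35
tool_pos: [0.5063, -0.1767, 0.0302]
eef_rot: [[0.992, 0.125, -0.003], [0.125, -0.992, 0.001], [-0.003, -0.001, -1.0]]
contact_force: [0.0, 0.0, 0.1]
finger_gap: -0.0001
```

```bash
python3 - <<'E'
from tip import *
for k in tip_of("red_tip",W)[:1]: print(k["p"],px2w(W,*k["uv"],.047))
for k in tip_of("red_tip",P)[:1]: print(k["p"],px2w(P,*k["uv"],.047))
cv2.imwrite("pics/w8.png",W["image"]);cv2.imwrite("pics/c8.png",cv2.resize(P["image"][200:350,180:380],None,fx=4,fy=4,interpolation=2))
E
```

```text
13.35 [ 0.5063 -0.1767  0.0302] x [ 0.9922  0.1245 -0.0026] z [-0.0027  0.0008 -1.    ] [0.0426 0.0206 0.0872] -5.374205933923531e-05
wrist tip z [[-0.0211, -0.0041, 0.022], [0.0104, -0.0025, -0.0437], [0.0108, -0.0025, -0.047], [-0.0216, 0.0063, 0.0229], [0.0105, 0.0045, -0.0441], [0.0107, 0.0044, -0.0469]]
scene tip [  0.0077   0.0116  -0.0703 249.     269.    ] [-0.0723 -0.0712 -0.0711 -0.0705 -0.0703]
0.69 [ 0.486  -0.1348  0.047 ]
0.61 [ 0.4796 -0.1337  0.047 ]
```

View pics/w8.png

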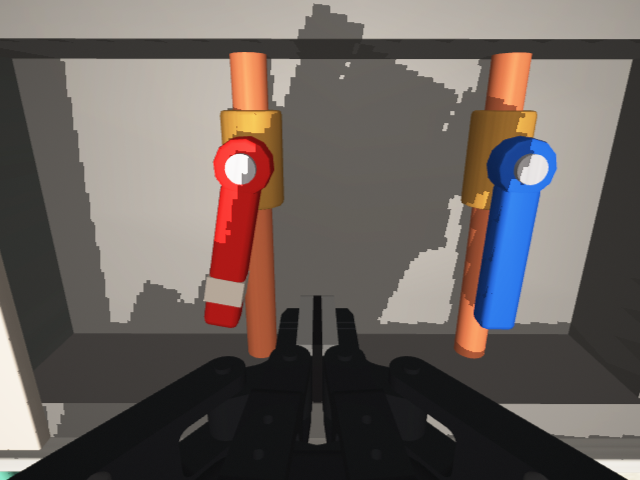

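View pics/c8.png

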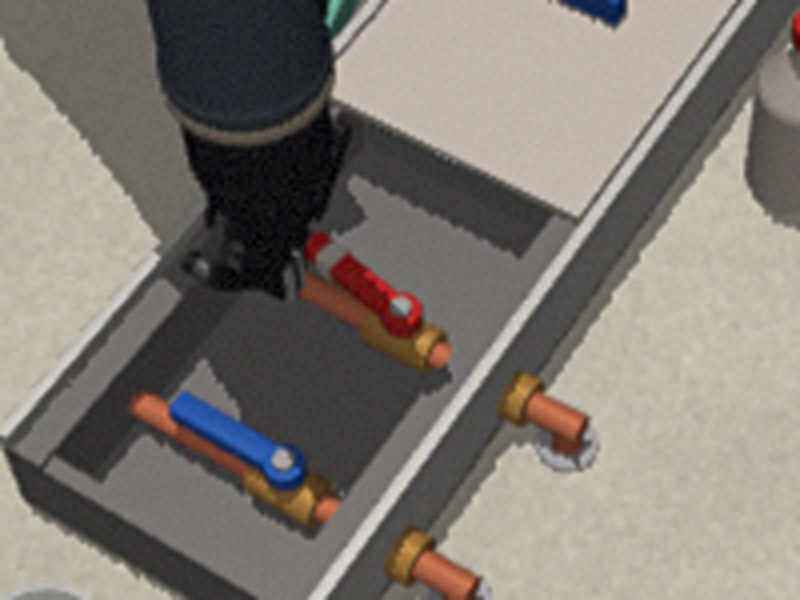

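Tip ≈ 0.074 high, 30 mm on the blue side of the red axis line, and nothing is below it. I'll lower it to ≈ 0.046 and start pushing.

carry_out:
  commands:
    - [[0, 0, 0, 0.012, 0, 0, 0], [0, 0, 0, 0.022, 0, 0, 0], [0, 0, 0, 0.028, 0, 0, 0], [0, 0, 0, 0.028, 0, 0, 0], [0, -0.001, -0.009, 0.028, 0, 0, 0], [0, -0.002, -0.018, 0.028, 0, 0, 0], [0, -0.003, -0.024, 0.028, 0, 0, 0], [0, -0.004, -0.03, 0.028, 0, 0, 0]]

```text
clock: 14.55
tool_pos: [0.5001, -0.1477, 0.0038]
eef_rot: [[0.992, 0.124, 0.001], [0.124, -0.992, -0.001], [0.001, 0.001, -1.0]]
contact_force: [0.9, -3.0, 0.7]
finger_gap: -0.0001
```

```bash
python3 - <<'E'
from tip import *
for k in tip_of("red_tip",W)[:1]: print(k["p"],px2w(W,*k["uv"],.047))
cv2.imwrite("pics/w9.png",W["image"])
E
```

```text
14.55 [ 0.5001 -0.1477  0.0038] x [0.9922 0.1245 0.0013] z [ 0.0014 -0.0007 -1.    ] [ 0.9063 -3.0399  0.6625] -7.840628751906339e-05
wrist tip z [[0.0035, -0.0029, -0.0274], [0.0103, -0.0025, -0.0436], [0.0106, -0.0025, -0.0468], [0.0027, 0.005, -0.0258], [0.0108, 0.0045, -0.0446], [0.0107, 0.0044, -0.047]]
scene tip [  0.0116  -0.0035  -0.0965 261.     255.    ] [-0.0988 -0.0979 -0.0968 -0.0965 -0.0965]
0.68 [ 0.4881 -0.1236  0.047 ]
```

View pics/w9.png

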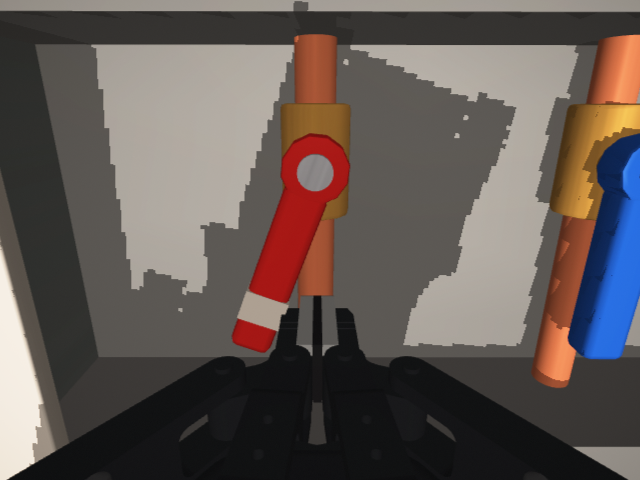

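The finger is pushing at 3 N; the wrist picture shows the red handle turned to ~20° (tip at (253,340)). I'll continue along the arc.

carry_out:
  commands:
    - [[0, -0.001, -0.009, 0.002, 0, 0, 0], [0, 0.001, -0.019, 0.002, 0, 0, 0], [0, 0.006, -0.029, 0.002, 0, 0, 0], [0, 0.012, -0.038, 0.002, 0, 0, 0], [0, 0.018, -0.045, 0.002, 0, 0, 0], [0, 0.025, -0.051, 0.002, 0, 0, 0], [0, 0.031, -0.054, 0.002, 0, 0, 0], [0, 0.035, -0.056, 0.002, 0, 0, 0]]

```text
clock: 15.7
tool_pos: [0.5275, -0.0876, 0.0013]
eef_rot: [[0.992, 0.125, -0.0], [0.125, -0.992, 0.0], [-0.0, -0.0, -1.0]]
contact_force: [-1.1, -1.8, -0.5]
finger_gap: 0.0
```

```bash
python3 - <<'E'
from tip import *
a=np.array([.561,-.140,.047])
for C in (W,P):
  for k in tip_of("red_tip",C)[:1]:
    p=px2w(C,*k["uv"],.047); d=p-a; y=.122; bx=d[0]*np.cos(y)+d[1]*np.sin(y); by=-d[0]*np.sin(y)+d[1]*np.cos(y); print(k["p"],p,np.arctan2(by,-bx))
cv2.imwrite("pics/w10.png",W["image"])
E
```

```text
15.7 [ 0.5275 -0.0876  0.0013] x [ 0.9922  0.1246 -0.0003] z [-0.0003  0.     -1.    ] [-1.0789 -1.8313 -0.4592] 2.0933089982247782e-05
wrist tip z [[0.0165, -0.0023, -0.0535], [0.015, -0.0023, -0.0529], [0.0137, -0.0024, -0.0528], [0.0164, 0.0042, -0.0532], [0.016, 0.0042, -0.0548], [0.0144, 0.0042, -0.054]]
scene tip [  0.0082   0.0147  -0.0993 282.     249.    ] [-0.1011 -0.1011 -0.1008 -0.0996 -0.0993]
0.69 [ 0.542  -0.0683  0.047 ] 1.433872985371883
0.74 [0.4786 0.1289 0.047 ] 1.395320174143273
```

View pics/w10.png

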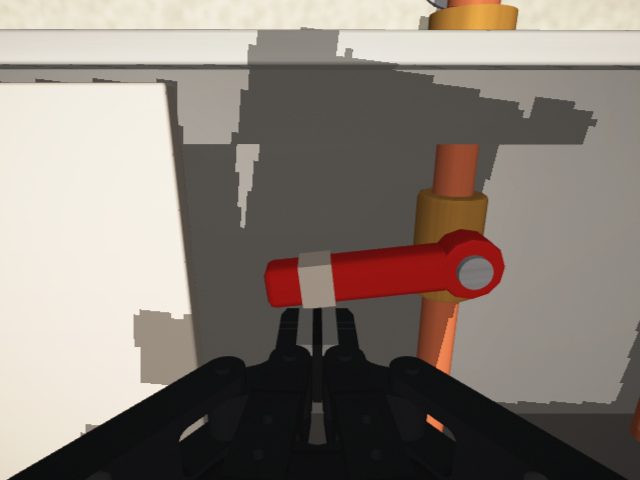

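carry_out:
  commands:
    - [[0, 0.002, 0, 0, 0, 0, 0], [0, 0.004, 0, 0, 0, 0, 0], [0, 0.006, 0, 0, 0, 0, 0]]

```text
clock: 16.27
tool_pos: [0.533, -0.0868, 0.0013]
eef_rot: [[0.992, 0.125, -0.001], [0.125, -0.992, 0.0], [-0.001, -0.0, -1.0]]
contact_force: [-2.9, 1.2, 0.0]
finger_gap: 0.0001
```

carry_out:
  commands:
    - [[0, 0.002, 0, 0, 0, 0, 0], [0, 0.004, 0, 0, 0, 0, 0]]

```text
clock: 16.52
tool_pos: [0.5346, -0.0865, 0.0011]
eef_rot: [[0.992, 0.124, -0.005], [0.124, -0.992, 0.0], [-0.005, -0.001, -1.0]]
contact_force: [-12.6, 0.7, 10.0]
finger_gap: 0.0003
```

```bash
python3 - <<'E'
from tip import *
cv2.imwrite("pics/w11.png",W["image"])
E
```

```text
16.525 [ 0.5346 -0.0865  0.0011] x [ 0.9922  0.1243 -0.0047] z [-0.0048  0.0004 -1.    ] [-12.631    0.7416   9.99  ] 0.000278309297806157
wrist tip z [[0.0805, 0.0007, -0.1818], [0.0152, -0.0023, -0.0532], [0.0141, -0.0023, -0.0534], [0.0164, 0.0042, -0.0533], [0.0153, 0.0042, -0.0535], [0.0136, 0.0043, -0.0525]]
scene tip [  0.0091   0.0157  -0.099  285.     251.    ] [-0.1005 -0.1002 -0.1001 -0.1    -0.099 ]
```

View pics/w11.png

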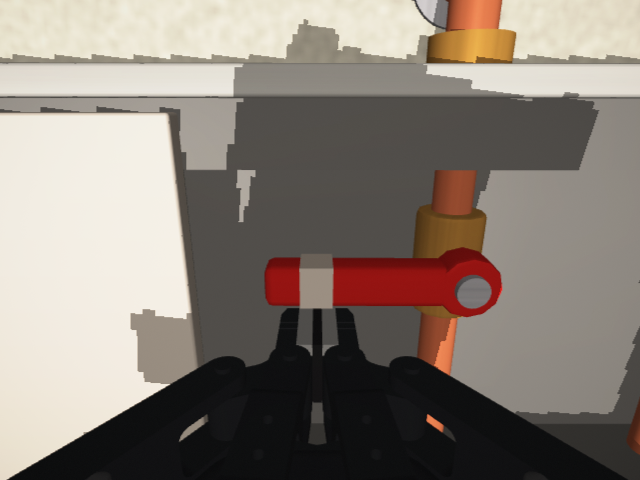

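The handle lies square across the pipe and the force jumped to 12.6 N, so it is at the stop. I'll back off and lift clear.

carry_out:
  commands:
    - [[0, -0.008, 0, 0, 0, 0, 0], [0, -0.025, 0, 0, 0, 0, 0], [0, -0.025, 0, 0, 0, 0, 0], [0, -0.025, 0, -0.05, 0, 0, 0], [0, -0.025, 0, -0.1, 0, 0, 0], [0, -0.06, 0, -0.15, 0, 0, 0], [0, -0.06, 0, -0.15, 0, 0, 0], [0, -0.06, 0, -0.15, 0, 0, 0]]

```text
clock: 17.62
tool_pos: [0.4788, -0.0939, 0.1516]
eef_rot: [[0.992, 0.125, 0.002], [0.125, -0.992, -0.0], [0.002, 0.0, -1.0]]
contact_force: [0.2, -0.1, 0.5]
finger_gap: -0.0002
```

```bash
python3 - <<'E'
from val import *
go(12)
E
```

```text
17.625 [ 0.4788 -0.0939  0.1516] x [0.9922 0.1248 0.0018] z [ 0.0018 -0.     -1.    ] [ 0.2255 -0.0557  0.4669] -0.00020042066146354207
scene red_tip 0.67 [297.1, 255.9] [ 0.5514 -0.0664]
scene red_valve 0.82 [282.3, 290.4] [ 0.5651 -0.14  ]
scene blue_tip 0.79 [224.2, 301.3] [ 0.5022 -0.2621]
scene ridge 0.7 [321.4, 192.6] [0.5012 0.0912]
scene cover 0.74 [320.7, 201.8] [0.502  0.0881]
scene box 0.65 [294.2, 254.9] [ 0.5221 -0.0437]
scene bay 0.91 [257.3, 291.9] [ 0.5254 -0.1828]
top red_tip 0.85 [342.2, 224.7] [ 0.5581 -0.0643]
top red_valve 0.68 [378.3, 227.7] [ 0.5546 -0.1403]
top ridge 0.7 [259.0, 251.4] [0.505  0.0933]
top cover 0.85 [260.7, 254.1] [0.4998 0.0933]
top box 0.68 [328.6, 247.2] [ 0.5142 -0.0386]
top bay 0.89 [398.0, 238.6] [ 0.5322 -0.1795]
wrist red_tip 0.63 [290.2, 112.2] [ 0.5527 -0.067 ]
wrist red_valve 0.77 [384.4, 114.5] [ 0.5597 -0.1402]
wrist blue_tip 0.82 [542.1, 217.7] [ 0.5009 -0.2643]
wrist ridge 0.91 [14.0, 168.6] [0.5007 0.091 ]
wrist cover 0.92 [48.6, 165.7] [0.4982 0.0906]
wrist box 0.64 [260.0, 153.8] [ 0.5157 -0.0424]
wrist bay 0.58 [424.6, 150.3] [ 0.5363 -0.1763]
```

View pics/wrist12.png

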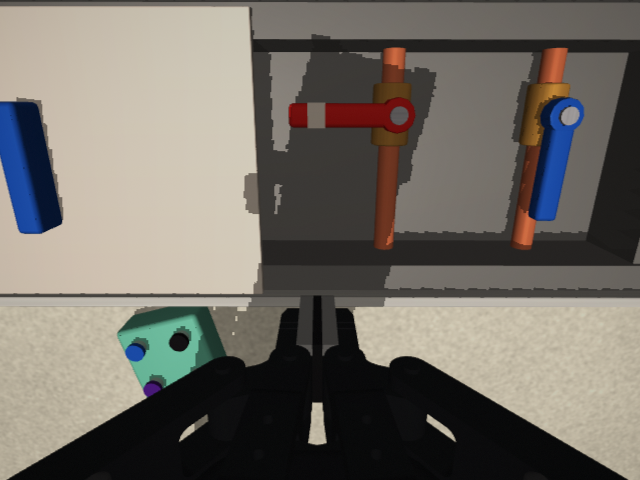

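View pics/scene12.png

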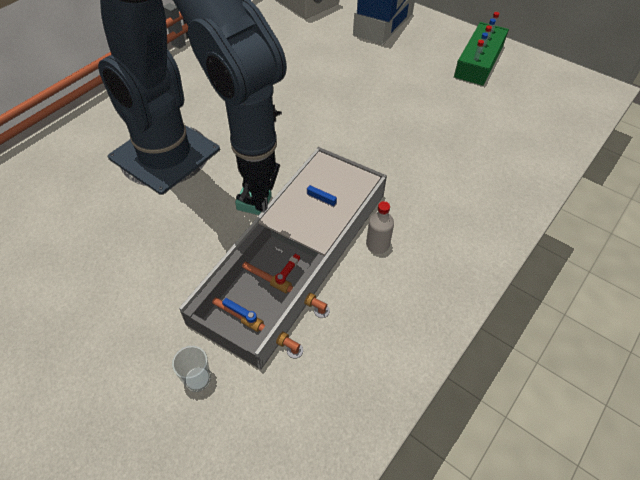

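View pics/top12.png

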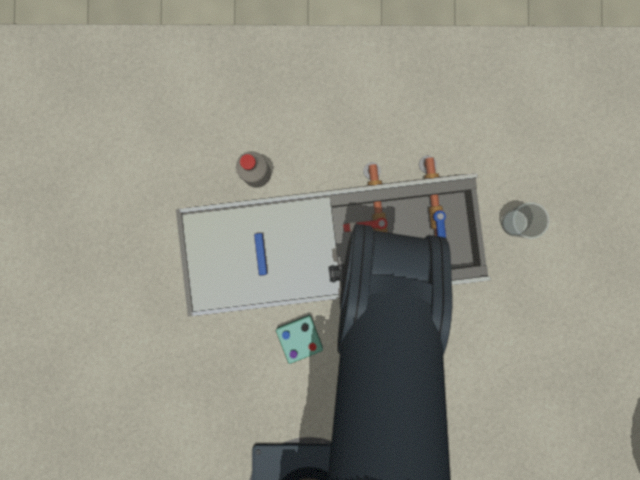

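The pictures show the cover against the end wall (top view, left edge about x=187). The red handle lies along the box's +y, and the blue handle, rack, bottle and beaker are where they were. The tool hangs free, so I'm handing in.

```bash
python3 -c "
from rig import ticket
print(ticket.finish_job())"
```

```text
the job is handed in; nothing more can be done
None
```

I pushed the cover along its guides to the stop and then turned the red handle clockwise until it was shut. The job is handed in, at about 18 s of the 51 s allowed.

**Cover:** the pushing force rose from about 2–4 N to 19 N with no further motion. The pictures put the cover's origin at about box y 137 mm, which is the stop.

**Red handle:** the force jumped to about 13 N, and the handle stands square across the pipe. The vertical force on the tool also read 10 N at that moment; I did not look into why.

**Left alone:** the last pictures show the blue handle, foam rack, bottle and beaker where they were. The tool was clear of everything, with contact force near 0.

**What disagreed:** the fingertips really end about 43 mm behind the reported TCP. My first push therefore passed over the ridge without touching it. I measured the offset from the depth images and allowed for it after that. The networks' positions scattered by 5–10 mm between cameras, so I relied on contact forces to find both stops.

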